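# Feed a pallet through the flap gate

### The job

With the fingertips, push the square pallet along its rails, through the hanging steel flap and on until it lies wholly behind the gate, then draw the fingers back out so that the flap swings shut by itself behind it. Only push: do not lift the pallet, let it stay flat on its rails, and leave the bush, the screwdriver and the bin where they are.

Things in the scene. Friction and masses are not known exactly. Their poses are not given: they have to be found in the camera images.
- track: Fixed track with a gate. Origin on the table (z = 0) below the flap line, midway between the rails; x = feed direction, to the robot's left (1.35 to 2.05 rad from world x), z up. Dark base plate 370 x 250 x 12 mm, x -200 to +170. Two aluminium rails along x, top z = 50 mm, each y = 28 to 48 mm from the middle. Black side guides outside them, inner faces y = +-48 mm, 8 mm thick, top z = 60 mm
- slot (a point): point on the track's middle line 100 mm before the flap line, at rail-top height (track x -100, y 0, z 50 mm). Between the rails runs an open slot all along, 56 mm wide, 38 mm deep down to the base plate, where fingertips may dip below the rail tops
- flap_axle (a point): middle of the flap's fixed steel axle, 8 mm thick, along track y, at track x 0, y 0, z 110 mm; black posts 22 x 12 mm at y = +-70 mm, top z = 116 mm. Below the axle the gate is open but for the flap. Upright fingers are stopped by the axle; closed fingers leaned 30 to 45 degrees, tips forward, reach 20 to 40 mm beyond it underneath
- flap_edge (a point): middle of the flap's lower free edge, moves with the flap; 48 mm below the axle when shut (z = 62 mm, 4 mm lower than the pallet's top). The flap is a plain steel sheet 104 mm wide, 2 mm thick, 60 g
- flap (a joint): flap angle (rad): 0 hanging shut, grows as its lower edge swings along track +x, stop at 1.45; it does not open the other way. No spring or catch: lifts at a light push of pallet or finger, falls shut by its weight. It can drop shut only when the pallet's rear face is more than 20 mm beyond the flap line; nearer, it stays propped on the pallet
- end_stop (a point): middle of the near face of the black end stop that closes the track behind the gate, track x +150 mm, z 50 mm; between gate and stop the track is open on top
- pallet: loose white plastic square plate 90 x 90 x 16 mm, 0.14 to 0.28 kg, flat on the rails, 3 mm play to each guide; dark disc and four steel dots flush in its top. Origin: centre of its underside (50 mm above the table); x along the track. Rear face (to push) 45 mm behind it in -x, z = 50 to 66 mm. Starts with origin 60 to 110 mm before the flap line. Slides with dry friction, no coasting
- bush: bystander: loose brass bush, 28 mm across, 35 mm tall, 16 mm bore, standing on the track's base plate beside the far guide (track y about -95 mm); origin at the centre of its underside
- driver: bystander: loose screwdriver lying on the table to the right of the track (robot's view), 200 mm long, handle 26 mm thick; origin under its middle, x along it towards the tip
- bin: bystander: loose grey open bin 120 x 90 x 50 mm on the table to the left of the track (robot's view); origin at the centre of its underside
Mind the look-alikes: they are no part of the job. There is more than one size of the pallet; the one meant has the size given above.

How it is judged:
On the way, in this order (a step that is already met when the one before it is completed fails the run):
1. the pallet's nose is under the flap and the flap is pushed open (value of joint flap above 0.2 rad and x of pallet in the frame of track above -0.042 m), for 0.1 s.
2. the pallet's rear edge has passed the flap line by over 18 mm while the flap is still open (value of joint flap above 0.2 rad and x of pallet in the frame of track above 0.063 m), for 0.05 s.
At the end, for the whole second after the job is handed in: the pallet lies flat (within 0.06 rad) and at rest on the rails behind the gate, its rear edge over 17 mm beyond the flap line, and the flap hangs shut (under 0.08 rad) (x of pallet in the frame of track above 0.062 m and z of pallet in the frame of track between 0.046 and 0.054 m and angle between pallet's own z axis and vertical below 0.06 rad and value of joint flap below 0.08 rad and linear speed of pallet below 0.02 m/s); the robot touches nothing.
It fails at once if the pallet is lifted over 10 mm off its rails (z of pallet in the frame of track above 0.06 m).
It fails at once if the pallet is tipped over 0.25 rad (angle between pallet's own z axis and vertical above 0.25 rad).
It fails at once if the bush is moved over 15 mm (distance of bush from where it was at the start of the episode above 0.015 m).
It fails at once if the screwdriver is moved over 20 mm (distance of driver from where it was at the start of the episode above 0.02 m).
It fails at once if the bin is moved over 20 mm (distance of bin from where it was at the start of the episode above 0.02 m).
It also fails if it takes over 45 s, if anything falls off the work surface, if the arm or the gripper's body presses on something with over 40 N, if the wrist force passes 120 N, or if a joint passes its speed limit or range.

### The arm

A 7-joint arm with a two-finger parallel gripper is mounted at the origin on the work surface. World frame = base frame: x ahead of the robot, y to its left, z up, the work surface at z = 0. Lengths are in m, angles in rad, forces in N, time in s.
With the tool pointing down it reaches from about 0.4 to 0.875 m from the base axis. Payload 19.3 kg.
Tool frame: the origin (TCP) lies on the front face of the gripper's body, between the roots of the fingers; the fingertips stand 73 mm ahead of it and the grasp point (between the pads) lies 54 mm ahead of it; z points along the fingers, y is the direction in which the jaws open and shut (so a half turn about z gives the same grasp; the last joint's range is limited). The gripper opens to 85 mm and grips with 20 to 120 N. Pads are 22 mm wide; open, the fingers measure 114 mm over their backs; the gripper's body (76 mm by 85 mm) begins 54 mm behind the grasp point. The pads swing forward as they close: fully open they stand 13 mm farther back than shut.
Start: joints at [-1.183, 0.521, -0.036, 1.599, 0.021, 1.021, -0.113], TCP at [0.276, 0.561, 0.304] pointing down, gripper open.
Joint ranges: [-2.91, 2.91], [-0.3, 2.13], [-1.5, 1.42], [0.17, 2.43], [-1.26, 4.41], [0.16, 1.93], [-2.52, 2.52]. Speed limits (rad/s): [1.89, 1.89, 2.39, 2.39, 3.01, 3.01, 3.01].

### API

Orientations are given as [roll, pitch, yaw] about the fixed x, y, z axes, in that order (R = Rz(yaw) Ry(pitch) Rx(roll)).
In Python, from workcell import bot gives the robot as it stands.
- The arm moves only by the shell command python3 -m crank 'ROWS' [OPENING] [FORCE]. ROWS is a JSON object of lists of equal length, an entry for each row: "travel": the shift along the world's x, y, z in cm, a list of three; "rot": the turn, a rotation vector about the world's x, y, z in degrees, a list of three. A call has 1 to 8 rows; each row is the pose to reach, as a shift and turn from the pose commanded when the call began; what a row does not reach only later rows make up. A row lasts 1/10 s, in which the tool goes at most 50 mm and 8.59 degrees, less where a joint would pass 70% of its speed; a pose out of reach is approached as far as the arm can. A call with a gripper value outside its range is refused whole. OPENING is the opening, from -1 (shut) to 1 (fully open), so that 0 is half open, set as the call begins (- or left out, the last holds). The fingers move at their own pace and stop on an object; FORCE is the grip in N (left out, the last holds). Time passes only in rows, so rows that repeat a pose let the fingers close. It gives the time, the measured TCP pose, the force and the opening at its end, in the units of the state.
- bot.observe(): the state, without advancing time (a new reading comes with each control period).
- bot.grab_frame(name): name is "scene" or "top" or "wrist"; returns the picture (480x640x3 uint8, red, green, blue); there is no depth.
- bot.camera_model(name): a dict with "fx", "fy", "cx", "cy" (pixels), "k1" (the pictures are not rectified: a ray, as slopes to the right and down, at radius r is drawn at 1 + k1 r^2 times it, then the intrinsics apply), "R" (3x3) and "t" (3): a world point X has camera coordinates R X + t. Camera axes: x right, y down, z forward; pixel columns grow to the right and rows downward; lengths in m; the calibration is good to about 2 mm. A picture is of the moment at which its call begins: read the wrist's pose just before it. camera_model takes no time and is no camera call; for the wrist camera it gives the pose at the moment of the call.
- bot.job_done(): hands the job in, once; it reports no verdict.
Trained networks look in the newest picture that a camera, given by its name, has taken for a name from the list of things; names that differ only in an ending like _2 or _b are one class to them, and where a whole thing is asked for, a point or a joint stands for the part that bears it (a point fixed in the world has none). Each returns a list of dicts, best first, with "conf" (0 to 1); they miss things now and then, are a little off and sometimes report something else, mostly with a low value. They report only what shows in the picture. A call takes as long as a camera call. They do not tell look-alikes from the thing itself.
- bot.silhouettes(camera, thing): "pixels" (480x640 bool, what is visible of it) and "box" ([centre column, centre row, width, height] in pixels, round what is visible of it).
The state is a dict: "clock": time; "qpos": joint angles; "qd": joint speeds; "joint_efforts": joint torques, N m; "position": TCP position; "tool_rot": TCP orientation; "force": force on the tool from outside, world axes, zero at the start; "moment": the same for the moment, N m; "grip_width": finger opening in m.
Only numpy, scipy, OpenCV 4.12 (cv2) and the standard library are available. Lean on these libraries where they do the work, as an engineer would, in place of code of your own. Each camera call takes 0.05 s, during which the arm holds its last target.

## Working session

There is one attempt and no reset: what is moved stays moved. The work goes in short steps, Python scripts to look and compute and a shell command to move; the robot and the scene stay as the last step left them, time stands still between calls to the robot, and variables do not carry over. Pictures are saved under pics/ and viewed, and the job is handed in when it is done.

```bash
ls; mkdir -p pics; python3 - <<'E'
from workcell import bot
import cv2
s=bot.observe(); print({k:(v if not hasattr(v,'tolist') else v.tolist()) for k,v in s.items()})
for n in ["scene","top","wrist"]:
    im=bot.grab_frame(n); cv2.imwrite(f"pics/{n}0.png",im[:,:,::-1])
    m=bot.camera_model(n); print(n,m)
E
```

```text
pics
{'clock': 0.0, 'qpos': [-1.1831719386613624, 0.5220266803016245, -0.036301089773182436, 1.600000179992924, 0.021180650271742398, 1.0210975826769608, -0.11280260811506414], 'qd': [0.0010092702358896722, -0.0008828731772392786, 7.022861859229911e-05, -0.0003258627541106706, -0.0018978286601360815, 0.000543310300774455, -0.000741138189399145], 'joint_efforts': [0.0012392450662446208, -92.71161317825317, 1.9805708527565002, -36.99346303939819, 0.017853036406449974, 0.008158693963196129, 5.412417181105411e-06], 'position': [0.2761733579848442, 0.5603892491135744, 0.3033208832906186], 'tool_rot': [-3.140447845785872, 7.853883655317695e-05, 2.6837226549761923], 'force': [-0.037112233605001085, -0.5127033966915464, -0.25005149118411907], 'moment': [0.03215738596026574, -0.002546839078817673, 0.018749743531298234], 'grip_width': 0.0855239568966061}
scene {'fx': 518.0477831832509, 'fy': 518.0477831832509, 'cx': 325.50778319208433, 'cy': 243.7283582330566, 'k1': 0.04498302498284816, 'R': array([[ 0.82101885,  0.57079577,  0.01096535],
       [ 0.35864433, -0.50073103, -0.78780878],
       [-0.44418723,  0.65073852, -0.61582228]]), 't': array([-0.45504046, -0.12521062,  1.64815469])}
top {'fx': 598.1317679812863, 'fy': 598.1317679812863, 'cx': 310.9541761562508, 'cy': 246.32774573294327, 'k1': -0.0037013999853181263, 'R': array([[ 0.01920107, -0.99979101, -0.00701756],
       [-0.97780308, -0.01731315, -0.20880948],
       [ 0.20864435,  0.01087116, -0.97793116]]), 't': array([-0.0066483 ,  0.58539651,  1.51908389])}
wrist {'fx': 405.719555055575, 'fy': 405.719555055575, 'cx': 315.82153254251284, 'cy': 243.85006288106712, 'k1': 0.013860382281969768, 'R': array([[ 0.44213964,  0.89694539, -0.00123044],
       [ 0.86132082, -0.42419531,  0.27961544],
       [ 0.25027783, -0.12468888, -0.96011129]]), 't': array([-0.62442995, -0.03673921,  0.37913201])}
```

View pics/scene0.png

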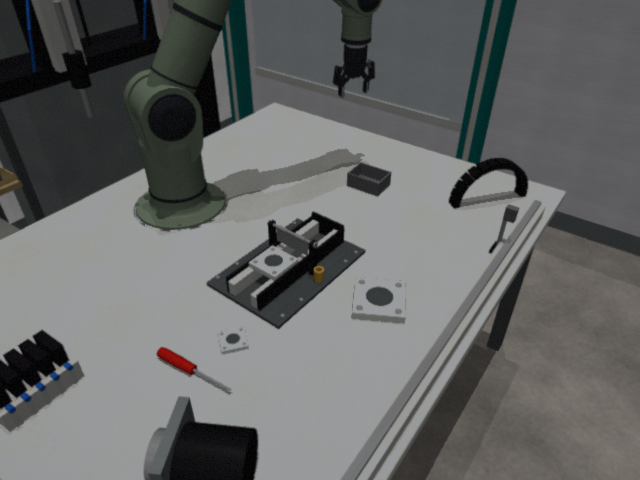

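View pics/top0.png

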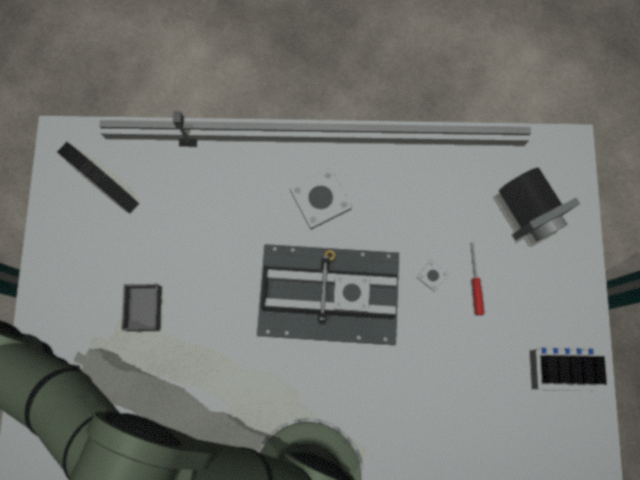

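View pics/wrist0.png

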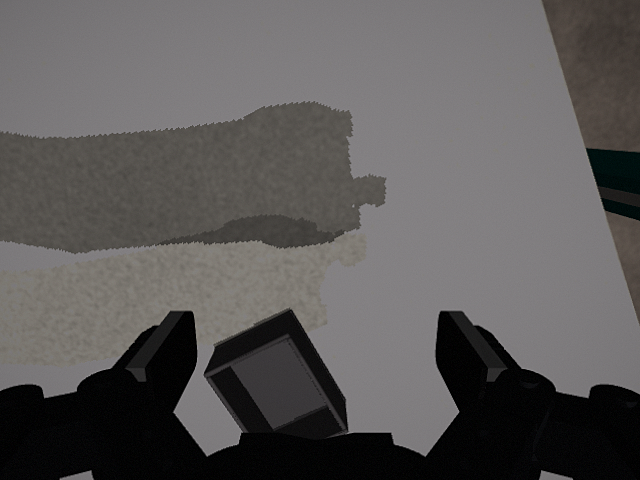

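```bash
cat > h.py <<'E'
import numpy as np, cv2
from workcell import bot
def proj(m,X):
    X=np.atleast_2d(X).astype(float); c=X@np.array(m['R']).T+m['t']
    s=c[:,:2]/c[:,2:]; r2=(s**2).sum(1,keepdims=True); s=s*(1+m['k1']*r2)
    return np.c_[m['fx']*s[:,0]+m['cx'], m['fy']*s[:,1]+m['cy']]
def ray(m,uv,z):
    d=np.array([(uv[0]-m['cx'])/m['fx'],(uv[1]-m['cy'])/m['fy']]); s=d.copy()
    for _ in range(10): s=d/(1+m['k1']*(s@s))
    R=np.array(m['R']); o=-R.T@m['t']; v=R.T@np.r_[s,1]
    return o+v*(z-o[2])/v[2]
E
python3 - <<'E'
from h import *
for n in ["top","scene"]:
    im=bot.grab_frame(n); m=bot.camera_model(n)
    for t in ["track","pallet","bush","driver","bin","flap"]:
        for d in bot.silhouettes(n,t)[:3]:
            b=d['box']; print(n,t,round(d['conf'],2),np.round(b,1), np.round(ray(m,b[:2],0.05),3))
    (x0,y0,x1,y1)=(250,235,410,355) if n=="top" else (200,205,375,330)
    c=cv2.resize(im[y0:y1,x0:x1,::-1],None,fx=4.5,fy=4.5,interpolation=cv2.INTER_CUBIC)
    cv2.imwrite(f"pics/crop_{n}.png",c)
E
```

```text
top pallet 0.9 [318.4 197.4  63.4  61.9] [ 0.724 -0.013  0.05 ]
top pallet 0.9 [432.1 275.   30.1  27.8] [ 0.516 -0.316  0.05 ]
top pallet 0.63 [349.4 294.   35.9  38.4] [ 0.462 -0.099  0.05 ]
top bush 0.53 [327.9 256.6  12.7   6.5] [ 0.561 -0.041  0.05 ]
top driver 0.67 [478.7 296.9  13.6  36.4] [ 0.461 -0.436  0.05 ]
top bin 0.74 [140.3 306.4  39.   46.5] [0.42  0.447 0.05 ]
top flap 0.16 [349.6 292.2  36.9  39.6] [ 0.467 -0.099  0.05 ]
scene track 0.86 [287.7 271.9 158.  121.1] [ 0.51  -0.107  0.05 ]
scene pallet 0.85 [378.4 301.8  55.4  43.4] [ 0.754 -0.066  0.05 ]
scene pallet 0.73 [234.  339.5  27.2  25.7] [ 0.554 -0.353  0.05 ]
scene pallet 0.67 [273.1 262.6  49.5  38.8] [ 0.457 -0.1    0.05 ]
scene bush 0.49 [318.1 274.5   6.1  14.4] [ 0.579 -0.07   0.05 ]
scene bush 0.32 [288.1 270.4 160.1 118.1] [ 0.508 -0.101  0.05 ]
scene driver 0.62 [193.3 368.8  76.2  42.9] [ 0.54 -0.46  0.05]
scene bin 0.87 [367.4 179.6  47.6  33.6] [0.44  0.402 0.05 ]
scene flap 0.72 [291.4 239.7  28.5  29.3] [0.435 0.005 0.05 ]
```

View pics/crop_top.png

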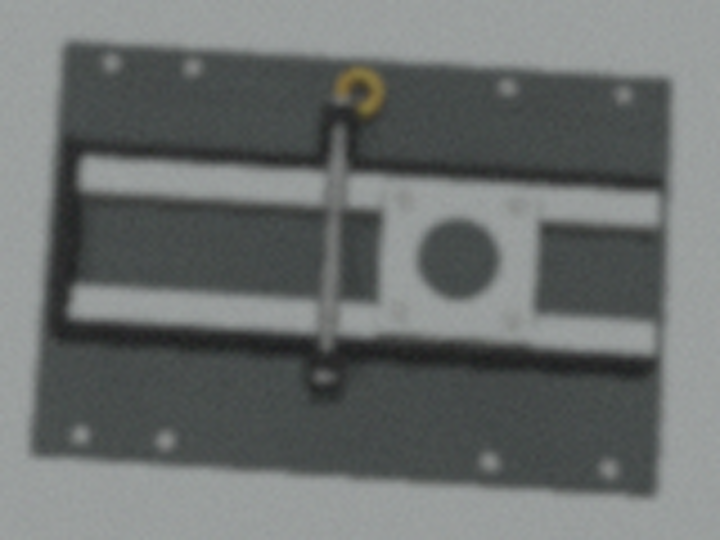

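View pics/crop_scene.png

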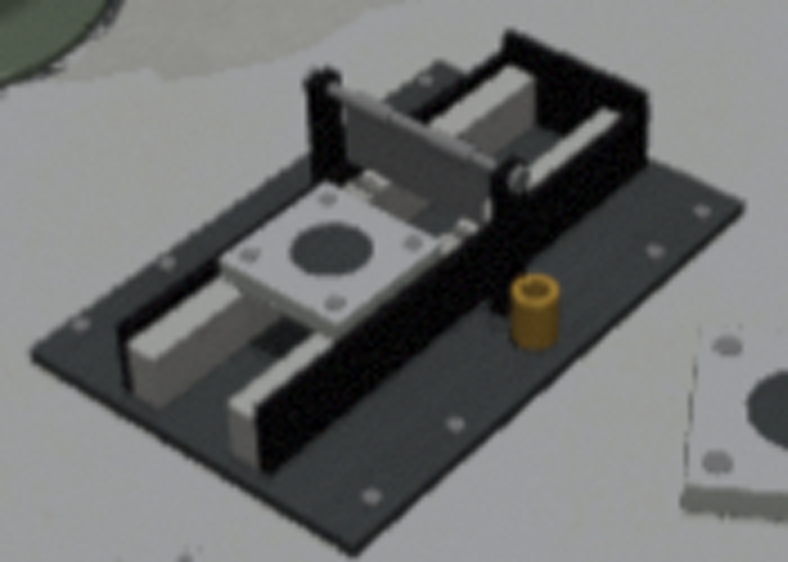

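```bash
cat >> h.py <<'E'
TR=None
def T2W(p,tr):
    p=np.atleast_2d(p); c,s=np.cos(tr[2]),np.sin(tr[2])
    return np.c_[tr[0]+c*p[:,0]-s*p[:,1], tr[1]+s*p[:,0]+c*p[:,1], p[:,2]]
E
python3 - <<'E'
from h import *
from scipy.optimize import least_squares
P=np.array([[.17,-.125,.012],[-.2,-.125,.012],[-.2,.125,.012],[.17,.125,.012],[0,.07,.116],[0,-.07,.116]])
top=np.array([[66,43],[670,80],[655,494],[32,454],[323,376],[341,106]])/4.5+[250,235]
sc=np.array([[742,207],[356,547],[35,352],[442,62],[322,78],[512,168]])/4.5+[200,205]
mt,ms=bot.camera_model("top"),bot.camera_model("scene")
f=lambda t:np.r_[(proj(mt,T2W(P,t))-top).ravel(),(proj(ms,T2W(P,t))-sc).ravel()]
for sel in ["both","top","scene"]:
    g={"both":f,"top":lambda t:f(t)[:12],"scene":lambda t:f(t)[12:]}[sel]
    r=least_squares(g,[.5,-.05,1.6],loss="soft_l1"); print(sel,np.round(r.x,4),np.round(g(r.x),1))
t=least_squares(f,[.5,-.05,1.6],loss="soft_l1").x
np.save("tr.npy",t)
# pallet: disc centre z .066, edges
for m,uv in [(mt,np.array([458,258])/4.5+[250,235]),(ms,np.array([332,249])/4.5+[200,205])]:
    w=ray(m,uv,.066); d=w[:2]-t[:2]; c,s=np.cos(t[2]),np.sin(t[2]); print("pallet",w,c*d[0]+s*d[1],-s*d[0]+c*d[1])
from scipy.spatial.transform import Rotation as R
o=bot.observe(); print(R.from_euler('xyz',o['tool_rot']).as_matrix().round(3))
E
```

```text
both [ 0.4692 -0.032   1.5268] [-0.4 -1.   1.  -1.1  1.2 -0.2 -0.3 -0.2  0.9 -3.4  0.2  1.4  1.3 -2.
 -0.1 -0.7 -1.5 -1.2 -0.4 -1.4  0.5 -0.7 -0.6 -0.8]
top [ 0.4676 -0.0309  1.5249] [-0.7 -0.5  0.6 -0.3  0.7  0.6 -0.8  0.3  0.4 -2.8 -0.3  2. ]
scene [ 0.4721 -0.035   1.5267] [ 1.6 -1.1  0.1  0.6 -1.5 -0.2 -0.2 -0.6  0.6  0.2 -0.3  0.2]
pallet [ 0.4644779  -0.10403109  0.066     ] -0.07212180207660643 0.0015772212085631877
pallet [ 0.46511832 -0.10597657  0.066     ] -0.07403720658138206 0.0008517830852809469
[[-0.897  0.442  0.   ]
 [ 0.442  0.897 -0.   ]
 [-0.    -0.    -1.   ]]
```

Candidates in the top view: the plate in the track at px (351,292), the large plate at (318,197) and the small plate at (433,275). By the fit and the track crop, the plate on the rails just before the flap has the 90 mm size, so that is the one. Its origin is at track x ≈ -73 mm.

Next I carry the shut fingers over, high up.

```bash
python3 -m crank '{"travel":[[1.8,-4.5,0],[3.6,-9,0],[5.4,-13.5,0],[7.2,-18,0],[9,-22.5,0],[10.8,-27,0],[12.6,-31.5,0],[14.4,-36,0]],"rot":[[0,0,-8.3],[0,0,-16.6],[0,0,-24.9],[0,0,-33.2],[0,0,-41.5],[0,0,-49.8],[0,0,-58.1],[0,0,-66.4]]}' -1 20
python3 -c "
from h import *
o=bot.observe();print(o['qpos'],o['grip_width'],o['clock'])"
```

```text
clock: 1.65
position: [0.4206, 0.1988, 0.3042]
tool_rot: [3.141, -0.001, 1.519]
force: [0.9, 1.1, -0.6]
grip_width: -0.0001
[-0.83415074  0.27791629  0.32421358  2.01774633 -0.1157458   0.86231406
 -0.49782146] -6.55605903256381e-05 1.65
```

```bash
python3 -m crank '{"travel":[[0.5,-4.8,0],[1,-9.6,0],[1.5,-14.4,0],[2,-19.2,0],[2.5,-24,0],[3,-28.8,0],[3.5,-33.6,0],[3.9,-38.4,0]],"rot":[[5,-0.2,0],[10,-0.5,0],[15,-0.7,0],[20,-0.9,0],[25,-1.1,0],[30,-1.4,0],[35,-1.6,0],[40,-1.8,0]]}'
python3 -c "
from h import *
from scipy.spatial.transform import Rotation as R
o=bot.observe();print(o['qpos'],R.from_euler('xyz',o['tool_rot']).as_matrix().round(3))"
```

```text
clock: 2.45
position: [0.4545, -0.1311, 0.3043]
tool_rot: [3.138, -0.704, 1.528]
force: [1.4, 1.2, 0.6]
grip_width: -0.0001
[ 0.22497488  0.48113638  0.33923288  1.90782158 -0.78931634  1.30255021
  0.94160767] [[ 0.032  0.999  0.031]
 [ 0.762 -0.045  0.646]
 [ 0.647  0.003 -0.762]]
```

```bash
python3 -m crank '{"travel":[[0,0,0],[0,0,0]],"rot":[[0,0,0],[0,0,0]]}'
```

```text
clock: 2.65
position: [0.4541, -0.1317, 0.3028]
tool_rot: [-3.139, -0.699, 1.519]
force: [-0.2, 0.5, 0.8]
grip_width: -0.0002
```

```bash
python3 -m crank '{"travel":[[0.2,-3.5,0],[0.4,-7,-2],[0.5,-10,-5],[0.6,-11.3,-8],[0.6,-11.3,-10.3],[0.6,-11.3,-10.3]],"rot":[[0,0,0.1],[0,0,0.3],[0,0,0.4],[0,0,0.4],[0,0,0.4],[0,0,0.4]]}'
python3 - <<'E'
from h import *
from scipy.spatial.transform import Rotation as R
o=bot.observe(); Rm=R.from_euler('xyz',o['tool_rot']).as_matrix()
t=np.load('tr.npy'); tip=np.array(o['position'])+.073*Rm[:,2]
d=tip[:2]-t[:2];c,s=np.cos(t[2]),np.sin(t[2]);print("tip track",c*d[0]+s*d[1],-s*d[0]+c*d[1],tip[2])
for n in ["scene","wrist"]:
    im=bot.grab_frame(n); m=bot.camera_model(n)
    if n=="scene": print(proj(m,tip)); im=cv2.resize(im[180:380,150:400],None,fx=3,fy=3)
    cv2.imwrite(f"pics/{n}1.png",im[:,:,::-1])
E
```

```text
clock: 3.25
position: [0.4602, -0.2409, 0.1987]
tool_rot: [-3.137, -0.701, 1.531]
force: [0.9, -0.6, 0.6]
grip_width: -0.0003
tip track -0.16198210644513714 0.0003510795817713219 0.1429073004312334
[[247.42906828 254.22740019]]
```

View pics/scene1.png

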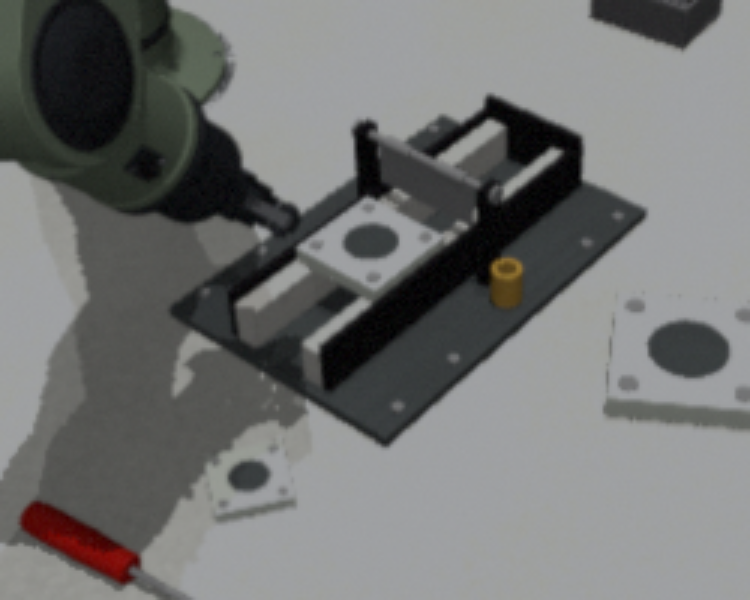

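View pics/wrist1.png

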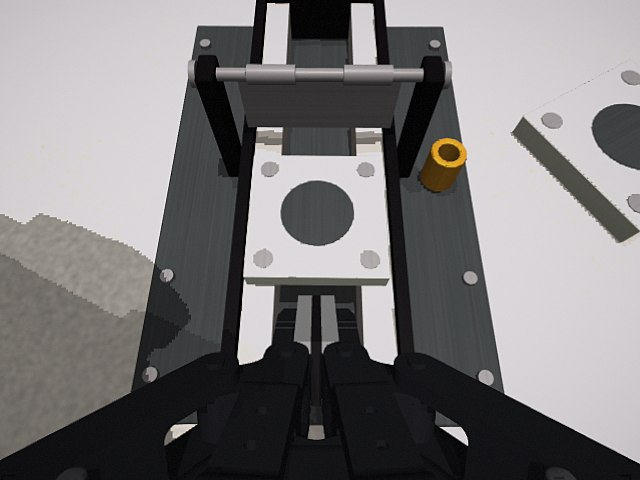

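```bash
python3 - <<'E'
from h import *
m=bot.camera_model("wrist"); t=np.load('tr.npy');c,s=np.cos(t[2]),np.sin(t[2])
def tk(uv,z):
    w=ray(m,uv,z);d=w[:2]-t[:2]; return np.round([c*d[0]+s*d[1],-s*d[0]+c*d[1]],4)
for n,uv,z in [("rear",(316,278),.066),("rearL",(244,278),.066),("rearR",(389,278),.066),("front",(316,156),.066),("disc",(317,212.5),.066),("axL",(190,73),.110),("axR",(449,73),.110),("plate TL",(196,27),.012),("plateTR",(444,27),.012)]: print(n,tk(uv,z))
E
```

```text
rear [-0.1197 -0.0006]
rearL [-0.12    0.0433]
rearR [-0.1194 -0.0451]
front [-0.0298 -0.    ]
disc [-0.0745 -0.001 ]
axL [0.0005 0.0794]
axR [ 0.0015 -0.0833]
plate TL [0.1658 0.1227]
plateTR [ 0.1674 -0.1281]
```

```bash
python3 -m crank '{"travel":[[0,0,-3],[0,0,-6],[0,0,-8],[0,0,-9.2],[0,0,-9.2]],"rot":[[0,0,0],[0,0,0],[0,0,0],[0,0,0],[0,0,0]]}'
python3 - <<'E'
from h import *
for n in ["scene","wrist"]:
    im=bot.grab_frame(n)
    if n=="scene": im=cv2.resize(im[180:380,150:400],None,fx=3,fy=3)
    cv2.imwrite(f"pics/{n}2.png",im[:,:,::-1])
E
```

```text
clock: 3.85
position: [0.4607, -0.2422, 0.1088]
tool_rot: [-3.141, -0.699, 1.532]
force: [0.6, 0.1, 0.6]
grip_width: 0.0001
```

View pics/scene2.png

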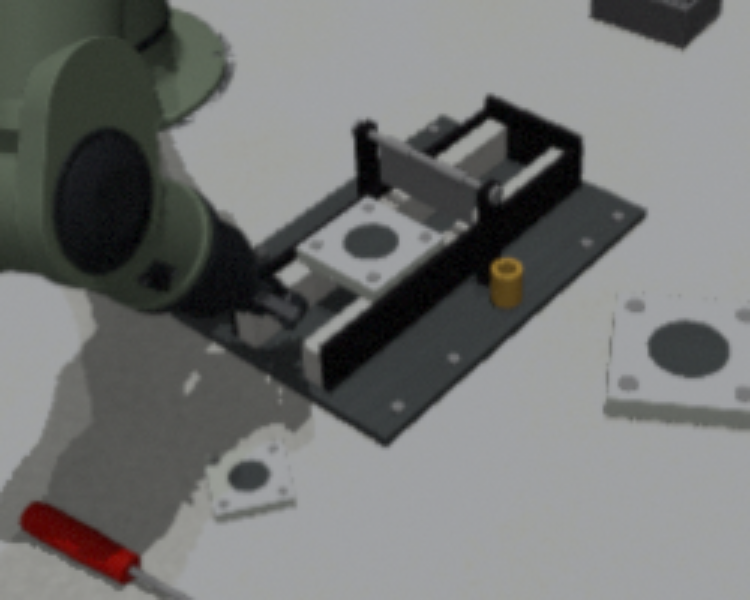

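View pics/wrist2.png

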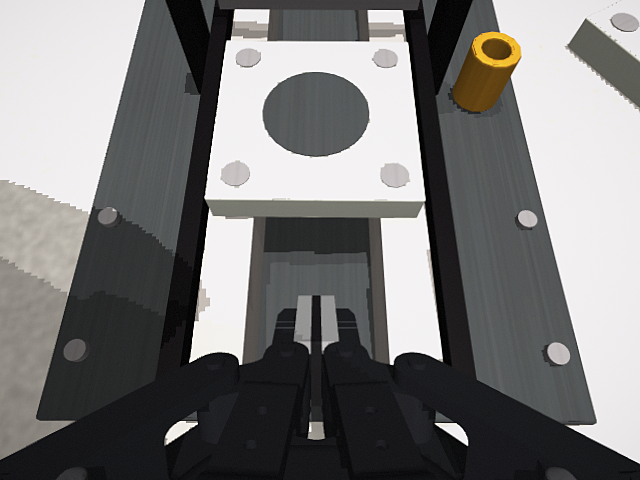

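```bash
python3 -m crank '{"travel":[[0,1,-0.2],[0.1,2,-0.2],[0.1,2.8,-0.2],[0.1,3.4,-0.2],[0.2,4,-0.2],[0.2,4.6,-0.2],[0.2,5.2,-0.2],[0.2,5.8,-0.2]],"rot":[[0,0,0],[0,0,0],[0,0,0],[0,0,0],[0,0,0],[0,0,0],[0,0,0],[0,0,0]]}'
cat > look.py <<'E'
import sys
from h import *
from scipy.spatial.transform import Rotation as R
k=sys.argv[1]
o=bot.observe(); Rm=R.from_euler('xyz',o['tool_rot']).as_matrix()
t=np.load('tr.npy');c,s=np.cos(t[2]),np.sin(t[2])
tk=lambda w:np.round([c*(w[0]-t[0])+s*(w[1]-t[1]),-s*(w[0]-t[0])+c*(w[1]-t[1]),w[2]],4)
tip=np.array(o['position'])+.073*Rm[:,2]; print("tip",tk(tip),"front corner",tk(tip+.011*Rm[:,0]),"F",np.round(o['force'],1))
mm=bot.camera_model("wrist")
for n in ["scene","wrist"]:
    im=bot.grab_frame(n)
    if n=="scene": im=cv2.resize(im[180:380,150:400],None,fx=3,fy=3)
    cv2.imwrite(f"pics/{n}{k}.png",im[:,:,::-1])
for d in bot.silhouettes("wrist","pallet")[:3]: print(d['conf'],np.round(d['box']))
E
python3 look.py 3
```

```text
clock: 4.75
position: [0.4624, -0.1847, 0.1067]
tool_rot: [-3.141, -0.698, 1.531]
force: [0.7, -5.3, 4.0]
grip_width: -0.0001
tip [-0.1058  0.0003  0.0508] front corner [-0.0974  0.0004  0.0579] F [ 0.7 -5.3  4. ]
0.83 [316. 200. 251. 206.]
0.66 [617. 110.  46.  81.]
```

View pics/wrist3.png

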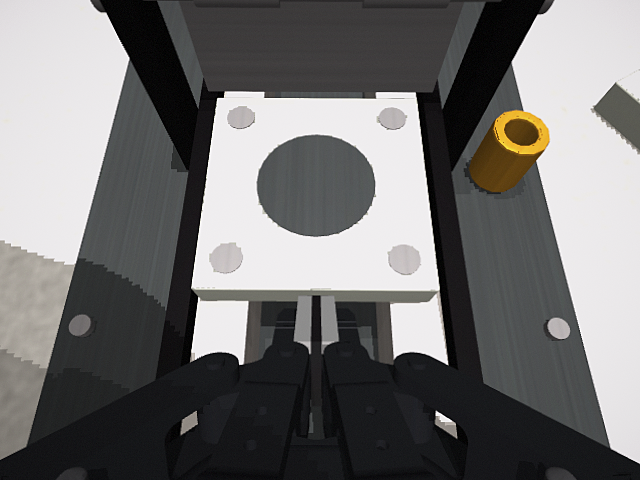

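```bash
cat > pt.py <<'E'
import sys
from h import *
m=bot.camera_model("wrist"); t=np.load('tr.npy');c,s=np.cos(t[2]),np.sin(t[2])
for a in sys.argv[1:]:
    u,v,z=map(float,a.split(','));w=ray(m,(u,v),z);d=w[:2]-t[:2];print(a,np.round([c*d[0]+s*d[1],-s*d[0]+c*d[1]],4))
E
python3 pt.py 316,290,.066 316,98,.066 316,186,.066
```

```text
316,290,.066 [-0.0995  0.0002]
316,98,.066 [-0.0101  0.0007]
316,186,.066 [-0.0559  0.0005]
```

```bash
python3 -m crank '{"travel":[[0,0.7,0],[0.1,1.4,0],[0.1,2.1,0],[0.1,2.8,0],[0.2,3.5,0],[0.2,4.2,0],[0.2,4.9,0],[0.2,5.6,0]],"rot":[[0,0,0],[0,0,0],[0,0,0],[0,0,0],[0,0,0],[0,0,0],[0,0,0],[0,0,0]]}'
python3 look.py 4
```

```text
clock: 5.7
position: [0.4643, -0.1282, 0.1066]
tool_rot: [-3.141, -0.699, 1.532]
force: [-0.7, -2.0, -1.3]
grip_width: 0.0003
tip [-0.0493  0.001   0.0507] front corner [-0.0408  0.001   0.0578] F [-0.7 -2.  -1.3]
0.89 [315. 201. 244. 202.]
0.77 [631. 186.  17.  33.]
```

View pics/wrist4.png

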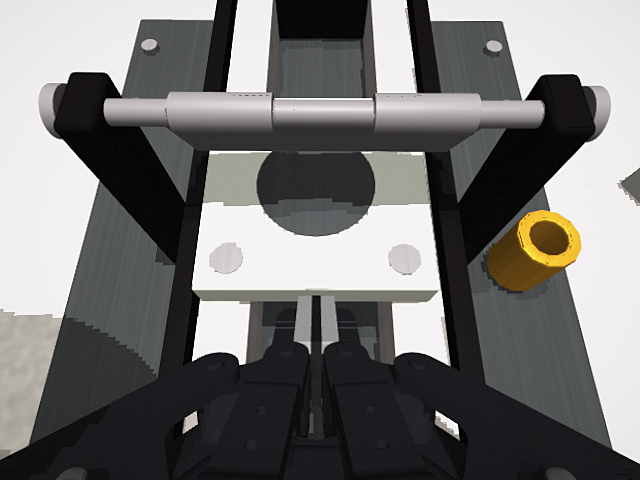

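View pics/scene4.png

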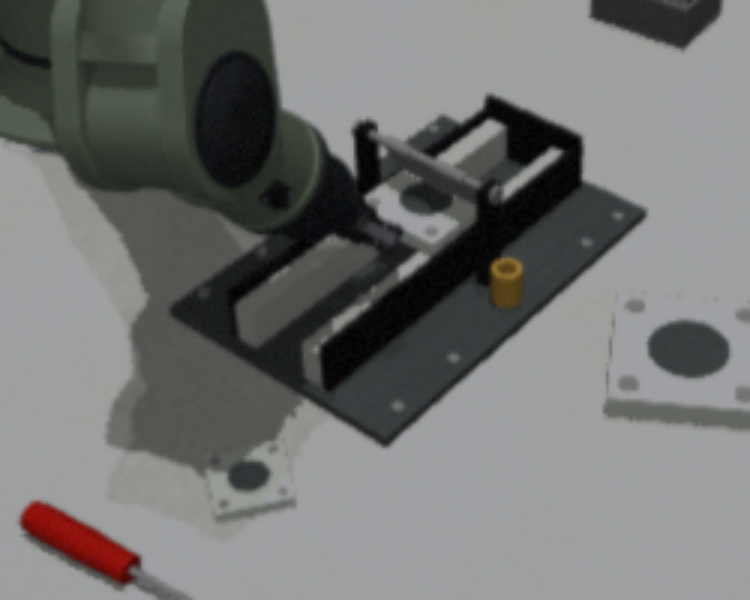

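```bash
python3 -m crank '{"travel":[[0,0.6,0],[0.1,1.2,0],[0.1,1.8,0],[0.1,2.4,0],[0.1,3.0,0],[0.2,3.6,0],[0.2,4.2,0],[0.2,4.8,0]],"rot":[[0,0,0],[0,0,0],[0,0,0],[0,0,0],[0,0,0],[0,0,0],[0,0,0],[0,0,0]]}'
python3 look.py 5
```

```text
clock: 6.65
position: [0.4664, -0.0802, 0.1066]
tool_rot: [-3.141, -0.699, 1.532]
force: [-0.1, -3.0, 1.2]
grip_width: 0.0004
tip [-0.0013  0.001   0.0507] front corner [0.0071 0.001  0.0578] F [-0.1 -3.   1.2]
0.83 [315. 200. 247. 202.]
```

View pics/wrist5.png

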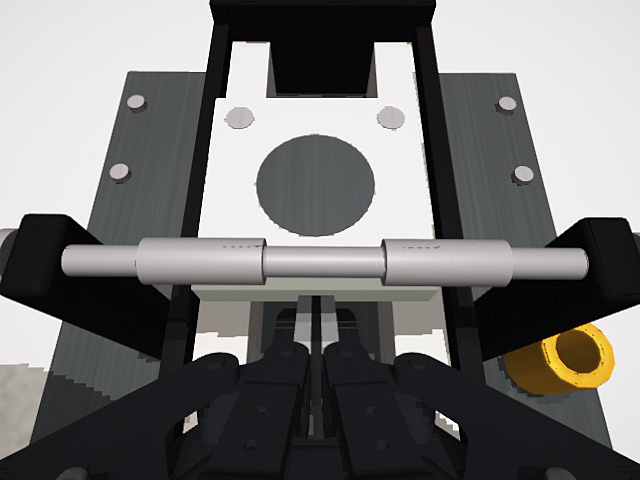

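View pics/scene5.png

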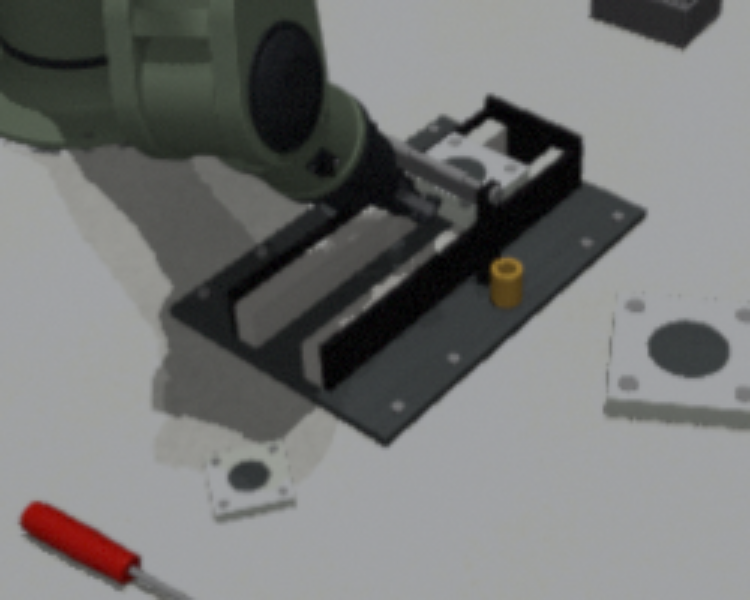

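```bash
python3 -m crank '{"travel":[[0,0.4,0],[0,0.8,0],[0.1,1.2,0],[0.1,1.5,0]],"rot":[[0,0,0],[0,0,0],[0,0,0],[0,0,0]]}'
python3 look.py 6; python3 pt.py 316,186,.066
```

```text
clock: 7.2
position: [0.4674, -0.0654, 0.1066]
tool_rot: [-3.141, -0.699, 1.532]
force: [0.2, -2.8, -0.1]
grip_width: -0.0002
tip [0.0136 0.0006 0.0507] front corner [0.022  0.0007 0.0578] F [ 0.2 -2.8 -0.1]
0.77 [315. 198. 250. 200.]
0.38 [325. 319. 399.  49.]
316,186,.066 [0.063  0.0007]
```

View pics/wrist6.png

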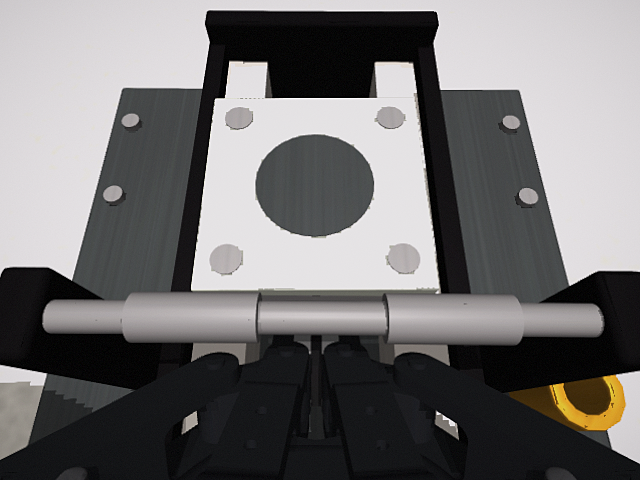

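View pics/scene6.png

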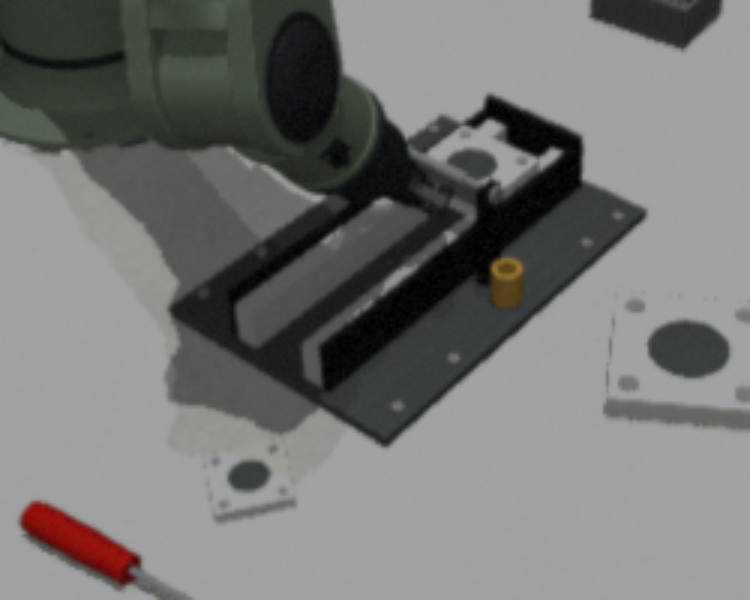

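```bash
python3 -m crank '{"travel":[[0,0.3,0],[0,0.6,0]],"rot":[[0,0,0],[0,0,0]]}'; python3 -m crank '{"travel":[[0,0.3,0],[0,0.6,0],[0,0.6,0]],"rot":[[0,0,0],[0,0,0],[0,0,0]]}'
python3 look.py 7; python3 pt.py 316,186,.066
```

```text
clock: 7.55
position: [0.4674, -0.0598, 0.1066]
tool_rot: [-3.141, -0.699, 1.531]
force: [-0.0, -2.5, 0.4]
grip_width: -0.0002
clock: 7.85
position: [0.4673, -0.0545, 0.1065]
tool_rot: [-3.141, -0.697, 1.531]
force: [-1.4, -9.2, 0.0]
grip_width: 0.0
tip [0.0244 0.0011 0.0506] front corner [0.0328 0.0011 0.0576] F [-1.4 -9.2  0. ]
0.91 [313. 199. 248. 207.]
316,186,.066 [0.0736 0.001 ]
```

View pics/wrist7.png

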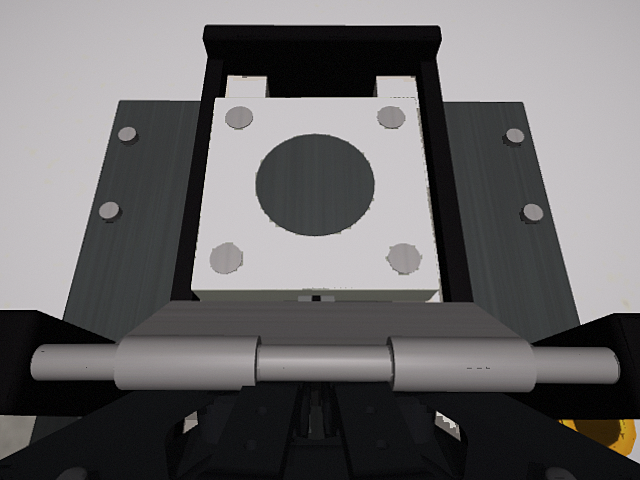

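```bash
python3 pt.py 316,290,.066 316,98,.066 323,362,.114 ; python3 - <<'E'
from h import *
m=bot.camera_model("top");im=bot.grab_frame("top")
cv2.imwrite("pics/top7.png",cv2.resize(im[235:355,250:410],None,fx=4.5,fy=4.5,interpolation=cv2.INTER_CUBIC)[:,:,::-1])
E
```

```text
316,290,.066 [0.0302 0.0008]
316,98,.066 [0.1192 0.0011]
323,362,.114 [-0.0011 -0.0009]
```

View pics/top7.png

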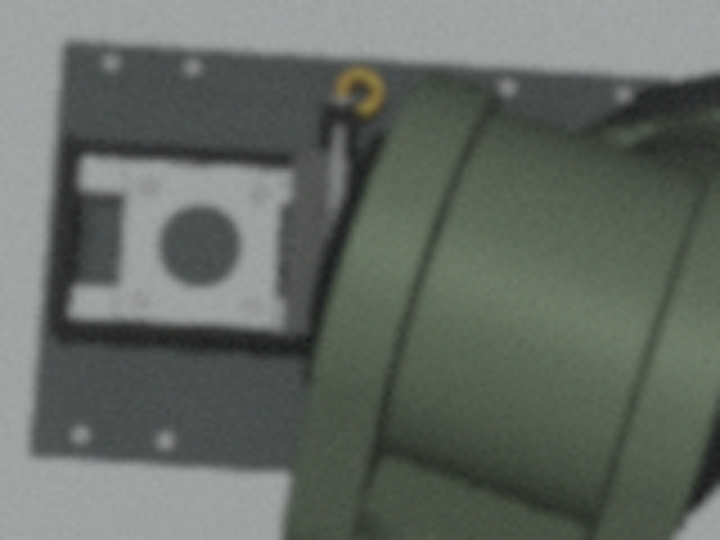

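The pallet's rear edge is about 30 mm past the flap line, and the flap rests open on the fingers. Now I withdraw.

```bash
python3 -m crank '{"travel":[[0,-0.5,0],[0,-1.2,0],[-0.1,-2.2,0],[-0.2,-3.5,0],[-0.2,-5,0],[-0.3,-7,0],[-0.4,-9,0],[-0.5,-11,0]],"rot":[[0,0,0],[0,0,0],[0,0,0],[0,0,0],[0,0,0],[0,0,0],[0,0,0],[0,0,0]]}'
python3 -m crank '{"travel":[[0,-2,1],[0,-3,3],[0,-4,6],[0,-4,9],[0,-4,9],[0,-4,9]],"rot":[[0,0,0],[0,0,0],[0,0,0],[0,0,0],[0,0,0],[0,0,0]]}'
python3 look.py 8
```

```text
clock: 8.85
position: [0.4621, -0.1659, 0.1066]
tool_rot: [-3.141, -0.698, 1.531]
force: [-0.3, 0.2, 0.8]
grip_width: 0.0
clock: 9.45
position: [0.4623, -0.2047, 0.1969]
tool_rot: [3.141, -0.698, 1.532]
force: [0.8, -0.5, -0.4]
grip_width: 0.0001
tip [-0.1258 -0.0005  0.141 ] front corner [-0.1174 -0.0004  0.148 ] F [ 0.8 -0.5 -0.4]
0.74 [315.  73. 127.  72.]
0.74 [580. 190. 117. 200.]
```

View pics/wrist8.png

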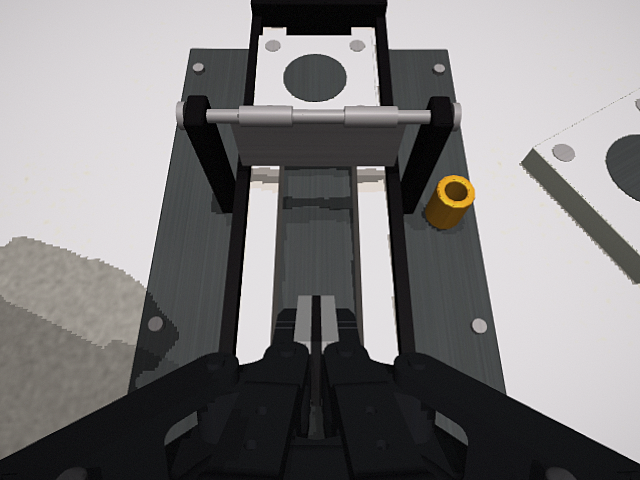

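View pics/scene8.png

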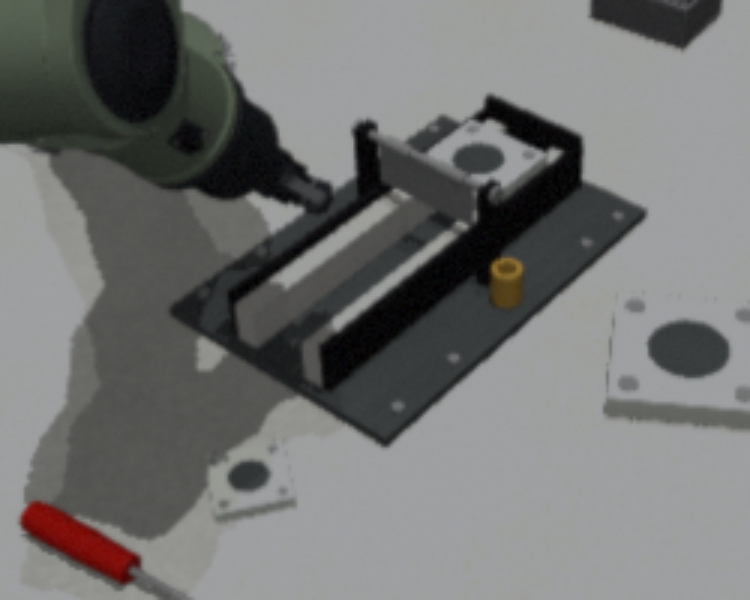

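```bash
python3 pt.py 315,77,.066 320,116,.110 320,166,.062; python3 -m crank '{"travel":[[0,0,0],[0,0,0],[0,0,0],[0,0,0],[0,0,0]],"rot":[[0,0,0],[0,0,0],[0,0,0],[0,0,0],[0,0,0]]}'
```

```text
315,77,.066 [0.0755 0.0014]
320,116,.110 [-0.0003 -0.0021]
320,166,.062 [-0.0016 -0.0024]
clock: 10.1
position: [0.4624, -0.2037, 0.1966]
tool_rot: [-3.141, -0.699, 1.532]
force: [0.5, -0.3, -0.1]
grip_width: 0.0
```

```bash
python3 -c "
from workcell import bot
print(bot.job_done())"
```

```text
the job is handed in; nothing more can be done
None
```

I pushed the 90 mm pallet along its rails with shut fingers leaned 40° (tips forward), under the flap and out behind the gate. I then drew the fingers back out and up, and handed the job in at about 10 s; no verdict is reported.

- **Pallet:** the last wrist-camera check puts its origin at track x ≈ +75 mm, so its rear edge is about 30 mm past the flap line. It looks flat on the rails in the pictures.
- **Flap:** it hangs shut. Its lower edge measured within 2 mm of the vertical below the axle.
- **Forces and bystanders:** the bush shows no movement. The screwdriver and the bin look unmoved too, though the last pictures show only part of each. The hand is clear of everything and the wrist force reads about zero. At the very end of the push it rose to about 9 N, probably the fingers or linkage just touching the axle; I stopped there.
- **Disagreement:** the cameras differ by about 2 to 3 mm on where the track lies. That is well inside the pallet's margin of about 13 mm.

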